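# Bring the amber reference filter into the photometer's beam

### The job

Check the photometer with the amber glass filter: take it from the storage block, stand it fully home in the one empty cell (the third) of the cell slide, its window facing left and right across the slide towards the light ports, and let go of it. Then take the slide's black knob and pull the rod out until you feel the ball click into the notch that puts that third cell in the beam, without running on to the fourth. Finish still holding the knob with the slide at rest in that notch while the reading is taken, and leave the other filters, the petri dish and the pipette alone.

Things in the scene. Friction and masses are not known exactly. Their poses are not given: they have to be found in the camera images.
- photometer: White bench photometer, 280 mm deep (its x), 380 mm wide (its y), 110 mm high, fixed to the table in a new place each time. Origin: centre of its underside; x points to its back (away from the robot at yaw 0), y to its left. An open black-lined well in its top deck holds the cell slide; the slide's rod comes out of the front face.
- well (a point): Centre of the floor of the open well, 30 mm above the table. The well is 170 mm long along the photometer's x and 156 mm wide along its y; its rim is the deck, 110 mm above the table. The housing of the ball plunger stands out 38 mm from the well's left wall at the beam, its top 49 mm above the table.
- beam (a point): Where the light beam crosses the middle of the slide, 59 mm above the table. The beam runs along the photometer's y between two brass-ringed ports in the well's side walls; two red marks on the deck beside the well show where.
- front (a point): Where the rod leaves the photometer's front face, 52 mm above the table. Pulling the rod means straight along the photometer's -x.
- slide_pull (a joint): How far the slide is pulled out, m: 0 pushed in, 0.062 end stop; starts anywhere from 0 to 0.024. A sprung ball drops 2 mm into notches 9 mm long at 0.000, 0.020, 0.040 and 0.060, where cells 1, 2, 3, 4 stand in the beam. Between notches it slides freely (under 1.5 N); leaving a notch takes 5 to 8 N; within 4 mm of a notch the ball draws the slide in and keeps it centred.
- cell_slide: The slide with its rod and knob. Origin: middle of the block's underside, 36 mm above the table. Aluminium block 84 mm long and 26 mm wide, its top 68 mm above the table, with four square cells in a row, 20 mm apart along the photometer's x; cell 1 is nearest the knob. Cells 1, 2 and 4 hold clear blank cuvettes, clipped in, white caps 89 mm above the table. Cell 3 is empty.
- empty_cell (a point): Centre of the floor of cell 3, the empty one, 44 mm above the table; moves with the slide; axes as the photometer's. The cell is a square hole 14 mm wide and 24 mm deep with a 1.5 mm chamfer at its mouth. The blank cuvettes beside it stand 20 mm away along x, so the fingers must go on the +y and -y sides of what is put in; there they have 60 mm of room.
- knob (a point): Black knob with a red end cap on the slide's steel rod: a level cylinder 22 mm in diameter and 26 mm long along the photometer's x. This point: its centre, 52 mm above the table, 50 mm in front of the front face plus the joint's value. Axes as the photometer's. Pinch it from above across y.
- filter_amber: Amber reference filter: upright metal frame 12.5 x 12.5 mm, 60 mm tall, 20 to 40 g, with an orange head (its top 16 mm) and an amber window 8 to 38 mm above its foot that looks through along its own y. Origin: centre of its underside, z up. Take it by the head. It starts in one hole of the storage block, its foot 14 mm above the table, its y along the block's y.
- filter_green: Green reference filter, same make and size, in another hole of the storage block. Leave it there.
- filter_blue: Blue reference filter, same make and size, in another hole of the storage block. Leave it there.
- filter_block: Black plastic storage block, 140 mm (its x) x 46 mm (its y) x 30 mm high, fixed to the table in a new place each time. Origin: centre of its underside. Three square holes 15.5 mm wide and 16 mm deep on its x axis at -45, 0 and +45 mm; which filter stands in which hole changes.
- petri_dish: Closed petri dish, whitish and clear, 92 mm across, 15 mm high, loose on the table. Origin: centre of its underside. Leave it.
- pipette: Micropipette lying loose on the table to the left of the photometer: navy handle, yellow button, white nose; 260 mm long, 34 mm high. Origin: on the table under where handle and nose meet; the nose points along its x. Leave it.

How it is judged:
By the outcome, as a careful person would: the job done as asked, in the order asked, and still so for the second after the job is handed in, while the arm keeps its last pose, push and grip.
It also fails if it takes over 64 s, if anything falls off the work surface, if the arm or the gripper's body presses on something with over 40 N, if the wrist force passes 120 N, or if a joint passes its speed limit or range.

### The arm

A 6-joint arm with a two-finger parallel gripper is mounted at the origin on the work surface. World frame = base frame: x ahead of the robot, y to its left, z up, the work surface at z = 0. Lengths are in m, angles in rad, forces in N, time in s.
With the tool pointing down it reaches from about 0.3 to 0.875 m from the base axis. Payload 4.2 kg.
Tool frame: the origin (TCP) lies between the finger pads, 19 mm behind the fingertips; this is the grasp point; z points along the fingers, x is the direction in which the jaws open and shut, and the axes are right-handed (so a half turn about z gives the same grasp; the last joint's range is limited). The gripper opens to 85 mm and grips with 20 to 120 N. Pads are 22 mm wide; open, the fingers measure 114 mm over their backs; the gripper's body (76 mm by 85 mm) begins 54 mm behind the grasp point. The pads swing forward as they close: fully open they stand 13 mm farther back than shut.
Start: joints at [-1.184, 0.32, 1.565, -0, 1.257, -0.02], TCP at [0.228, -0.528, 0.25] pointing down, gripper open.
Joint ranges: [-3.11, 3.11], [-0.84, 2.01], [0.21, 2.61], [-1.34, 4.49], [0.05, 2.63], [-2.56, 2.56]. Speed limits (rad/s): [2.57, 2.57, 3.14, 3.14, 3.14, 3.14].

### API

Orientations are given as a rotation vector (axis times angle).
In Python, from workcell import manip gives the robot as it stands.
- The arm moves only by the tool move_arm, never from a script. Its argument "series" is a list of rows, each a list of 7 numbers: the opening, from 0 (shut) to 1 (fully open), then the shift along the tool's x, y, z in m, then the turn, a rotation vector about the tool's x, y, z in rad. A call has exactly 5 rows; each row is the pose to reach, as a shift and turn from the pose commanded when the call began, along the tool's axes at that moment; what a row does not reach only later rows make up. A row lasts 1/8 s, in which the tool goes at most 62.5 mm and 10.7 degrees, less where a joint would pass 70% of its speed; a pose out of reach is approached as far as the arm can. A call with a gripper value outside its range is refused whole. The fingers move at their own pace and stop on an object; "newtons" is the grip in N (left out, the last holds). Time passes only in rows, so rows that repeat a pose let the fingers close, or fill a call up. It gives the time, the measured TCP pose, the force and the opening at its end, in the units of the state.
- manip.get_state(): the state, without advancing time (a new reading comes with each control period).
- manip.snapshot(name): name is "scene" or "top" or "wrist"; returns (picture, depth): 384x512x3 uint8, red, green, blue; 384x512 float32, m along the optical axis (not along the pixel's ray), 0 where there is no reading.
- manip.camera_params(name): a dict with "camera_matrix" (3x3 intrinsics, pixels), "k1" (the pictures are not rectified: a ray, as slopes to the right and down, at radius r is drawn at 1 + k1 r^2 times it, then the intrinsics apply), "view" (4x4, takes a point from world to camera coordinates); the wrist camera has in their place "T_tool_cam" (4x4, takes a point from camera to tool coordinates, whose origin is the TCP and whose axes are the tool frame's). Camera axes: x right, y up, looking along -z (the intrinsics and any distortion apply to the point x, -y, -z); pixel columns grow to the right and rows downward; lengths in m; the calibration is good to about 2 mm. A picture is of the moment at which its call begins: read the wrist's pose just before it. camera_params takes no time and is no camera call.
- manip.hand_in(): hands the job in, once; it reports no verdict.
The state is a dict: "clock": time; "joint_positions": joint angles; "qd": joint speeds; "tau": joint torques, N m; "ee_pos": TCP position; "tool_rot": TCP orientation; "wrist_force": force on the tool from outside, world axes, zero at the start; "torque": the same for the moment, N m; "opening": finger opening in m.
Only numpy, scipy, OpenCV 4.12 (cv2) and the standard library are available. Lean on these libraries where they do the work, as an engineer would, in place of code of your own. Each camera call takes 0.05 s, during which the arm holds its last target. There are 200 camera calls.

## Working session

There is one attempt and no reset: what is moved stays moved. The work goes in short steps, Python scripts to look and compute and a tool call to move; the robot and the scene stay as the last step left them, time stands still between calls to the robot, and variables do not carry over. Pictures are saved under pics/ and viewed, about 8 in all and at most 12, crops included, and the job is handed in when it is done.

Besides the shell and the picture viewer there is one more tool, called after "Request:" as name([rows], argument=value, ...), one row to a line, values as JSON. move_arm: Moves the arm, as the interface text tells. Its arguments: {"type":"object","properties":{"series":{"type":"array"},"newtons":{"type":"number"}},"required":["series"]}

```bash
mkdir -p pics; cat > h.py <<'E'
import numpy as np, cv2
from workcell import manip
from scipy.spatial.transform import Rotation as R
def snap(name):
    s=manip.get_state(); im,d=manip.snapshot(name); p=manip.camera_params(name)
    if 'view' in p: T=np.linalg.inv(p['view'])
    else:
        W=np.eye(4);W[:3,:3]=R.from_rotvec(s['tool_rot']).as_matrix();W[:3,3]=s['ee_pos'];T=W@p['T_tool_cam']
    return im,d,dict(K=np.array(p['camera_matrix']),k1=p['k1'],T=np.array(T))
def save(n,im,d,c): np.savez('pics/%s.npz'%n,im=im,d=d,**c)
def load(n):
    z=np.load('pics/%s.npz'%n); return z['im'],z['d'],dict(K=z['K'],k1=float(z['k1']),T=z['T'])
def ray(c,u,v):
    x=cv2.undistortPoints(np.array([[[u,v]]],float),c['K'],np.array([c['k1'],0,0,0.]))[0,0]
    # check sense of distortion: drawn = (1+k1 r^2)*slope, same as OpenCV
    return np.array([x[0],-x[1],-1.])
def at(c,d,u,v):
    z=np.median([q for q in d[int(v)-1:int(v)+2,int(u)-1:int(u)+2].ravel() if q>0] or [0])
    return (c['T']@np.r_[ray(c,u,v)*z,1])[:3]
def plane(c,u,v,h):
    r=c['T'][:3,:3]@ray(c,u,v); o=c['T'][:3,3]; return o+r*(h-o[2])/r[2]
def proj(c,P):
    q=np.linalg.inv(c['T'])@np.r_[P,1]; x,y=q[0]/-q[2],-q[1]/-q[2]; f=1+c['k1']*(x*x+y*y)
    return (c['K']@[x*f,y*f,1])[:2]
E
python3 - <<'E'
from h import *
for n in('top','scene'):
    im,d,c=snap(n); save(n,im,d,c)
    cv2.imwrite('pics/%s0.png'%n,cv2.resize(im[:,:,::-1],(800,600)))
print(manip.get_state())
print(manip.camera_params('wrist'))
E
```

```text
{'clock': 0.1, 'joint_positions': array([-1.18403150e+00,  3.20240104e-01,  1.56556295e+00,  2.89255196e-05,
        1.25740099e+00, -1.99906885e-02]), 'qd': array([ 6.17599278e-05, -1.37498788e-03, -3.69175967e-03,  1.11287913e-03,
       -6.73973844e-04,  1.77002601e-03]), 'tau': array([ 5.81383101e-04, -4.16408873e+01, -2.34704465e+01, -2.74801323e-05,
        4.87902333e-03,  1.33068735e-06]), 'ee_pos': array([ 0.22735107, -0.52771054,  0.24925704]), 'tool_rot': array([-2.62355158e+00,  1.72647099e+00,  2.06109761e-03]), 'wrist_force': array([-0.49258596,  0.43181755, -0.40582313]), 'torque': array([ 0.03113506, -0.02293629, -0.02021655]), 'opening': 0.08549283473280303}
{'camera_matrix': array([[299.14901429,   0.        , 254.53189734],
       [  0.        , 299.14901429, 190.464655  ],
       [  0.        ,   0.        ,   1.        ]]), 'k1': -0.04708961709359631, 'T_tool_cam': array([[ 9.99999986e-01, -1.66279952e-04, -2.47282579e-05,
         1.85037971e-04],
       [-1.66646720e-04, -9.61163545e-01, -2.75979367e-01,
        -7.00901862e-02],
       [ 2.21219359e-05,  2.75979367e-01, -9.61163560e-01,
        -1.24053220e-01],
       [ 0.00000000e+00,  0.00000000e+00,  0.00000000e+00,
         1.00000000e+00]])}
```

View pics/top0.png

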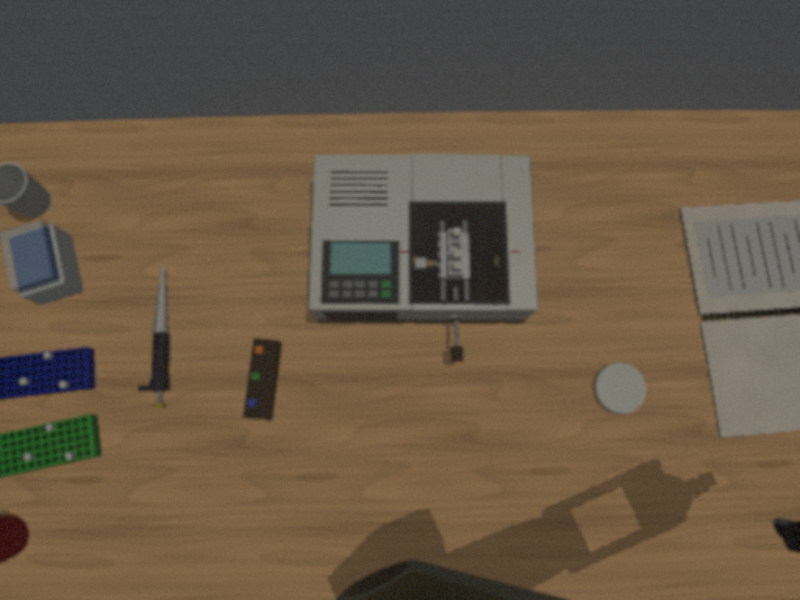

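View pics/scene0.png

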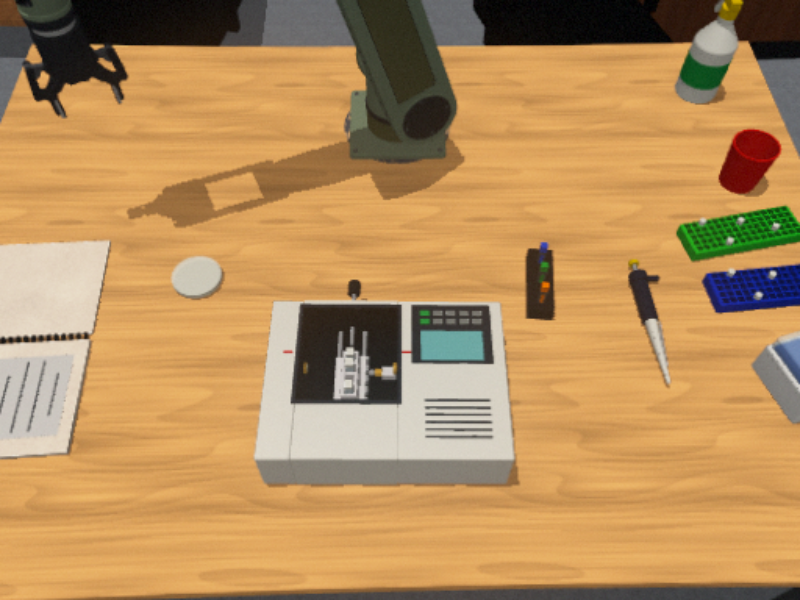

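The top picture (in 800x600 pixels) shows the photometer near (423,238), the red marks at (404,252) and (515,252), and the knob at (456,354). The block is near (262,378), with the amber head at (260,350), green at (255,376) and blue at (252,403). The scene picture agrees.

```bash
python3 - <<'E'
from h import *
im,d,c=load('top'); s=.64
for n,u,v,h in [('amber',260,350,.074),('green',255,376,.074),('blue',252,403,.074),('markL',404,252,.11),('markR',515,252,.11),('wellFL',409,302,.11),('wellFR',509,303,.11),('wellBL',410,202,.11),('wellBR',505,202,.11),('knob',456,354,.063),('deckFL',311,311,.11),('deckFR',537,311,.11),('blk1',252,340,.03),('blk2',281,341,.03),('blk3',244,417,.03),('blk4',273,418,.03)]:
    print(n,plane(c,u*s,v*s,h).round(4),at(c,d,u*s,v*s).round(4))
st=manip.get_state();Rm=R.from_rotvec(st['tool_rot']).as_matrix();print(Rm.round(3))
E
```

```text
amber [0.4877 0.2504 0.074 ] [0.4877 0.2504 0.0741]
green [0.4439 0.2575 0.074 ] [0.444  0.2577 0.0732]
blue [0.3991 0.2612 0.074 ] [0.3991 0.2613 0.0736]
markL [0.6445 0.0036 0.11  ] [0.6443 0.0036 0.1106]
markR [ 0.641  -0.1842  0.11  ] [ 0.6409 -0.1841  0.1103]
wellFL [ 0.5577 -0.0027  0.11  ] [ 0.5572 -0.0027  0.1122]
wellFR [ 0.5528 -0.1685  0.11  ] [ 0.5524 -0.1682  0.1115]
wellBL [ 0.7344 -0.0087  0.11  ] [ 0.7341 -0.0087  0.1107]
wellBR [ 0.7316 -0.1727  0.11  ] [ 0.7314 -0.1726  0.1105]
knob [ 0.4759 -0.082   0.063 ] [ 0.476  -0.0821  0.0619]
deckFL [0.5457 0.1593 0.11  ] [0.5484 0.1612 0.0976]
deckFR [ 0.5383 -0.2142  0.11  ] [ 0.561  -0.2417  0.002 ]
blk1 [0.5125 0.2757 0.03  ] [0.5174 0.2831 0.0007]
blk2 [0.5097 0.224  0.03  ] [0.5126 0.2275 0.0126]
blk3 [0.3778 0.2854 0.03  ] [0.3778 0.2855 0.0296]
blk4 [0.3753 0.2351 0.03  ] [0.376  0.2401 0.0062]
[[ 0.396 -0.918 -0.001]
 [-0.918 -0.396  0.002]
 [-0.002 -0.    -1.   ]]
```

Request:
move_arm([
  [1,-0.025,-0.05,-0.01,0,0,0.1],
  [1,-0.05,-0.105,-0.02,0,0,0.2],
  [1,-0.08,-0.155,-0.03,0,0,0.3],
  [1,-0.105,-0.21,-0.04,0,0,0.4],
  [1,-0.13,-0.265,-0.05,0,0,0.433],
])

```text
clock: 0.72
ee_pos: [0.4203, -0.3022, 0.3001]
tool_rot: [2.19, -2.252, -0.0]
wrist_force: [0.8, -0.5, 0.0]
opening: 0.0854
```

```bash
cat > to.py <<'E'
# usage: to.py x y z yaw_of_tool_x ; prints shift/turn from present measured pose
import sys; from h import *
s=manip.get_state();Rm=R.from_rotvec(s['tool_rot']).as_matrix()
a=list(map(float,sys.argv[1:]))
c,q=np.cos(a[3]),np.sin(a[3]); X=np.array([c,q,0]);Z=np.array([0,0,-1.]);T=np.c_[X,np.cross(Z,X),Z]
d=Rm.T@(np.array(a[:3])-s['ee_pos'])
print('t',round(s['clock'],2),'pos',s['ee_pos'].round(4),'xyaw',round(np.arctan2(Rm[1,0],Rm[0,0]),4),'F',s['wrist_force'].round(1),'op',round(s['opening'],4))
print('shift',d.round(4),np.linalg.norm(d).round(3),'turn',R.from_matrix(Rm.T@T).as_rotvec().round(4))
E
python3 to.py .6 -.09 .3 -1.596
```

```text
t 0.72 pos [ 0.4203 -0.3022  0.3001] xyaw -1.5988 F [ 0.8 -0.5  0. ] op 0.0854
shift [-2.172e-01 -1.737e-01  1.000e-04] 0.278 turn [ 0.0002  0.     -0.0028]
```

Request:
move_arm([
  [1,-0.046,-0.037,0,0,0,0],
  [1,-0.092,-0.074,0,0,0,0],
  [1,-0.138,-0.11,0,0,0,0],
  [1,-0.184,-0.147,0,0,0,0],
  [1,-0.217,-0.174,0,0,0,0],
])

```text
clock: 1.35
ee_pos: [0.6002, -0.0892, 0.2993]
tool_rot: [2.194, -2.248, -0.001]
wrist_force: [0.9, -0.8, 0.4]
opening: 0.0857
```

```bash
python3 - <<'E'
from h import *
print(manip.get_state()['qd'].round(3),manip.get_state()['ee_pos'])
snap('wrist');im,d,c=snap('wrist'); save('w1',im,d,c)
cv2.imwrite('pics/w1.png',cv2.resize(im[:,:,::-1],(800,600),interpolation=cv2.INTER_CUBIC))
E
```

```text
[ 0.481  0.285 -0.416 -0.012  0.135  0.488] [ 0.60018883 -0.08924718  0.29934046]
```

View pics/w1.png

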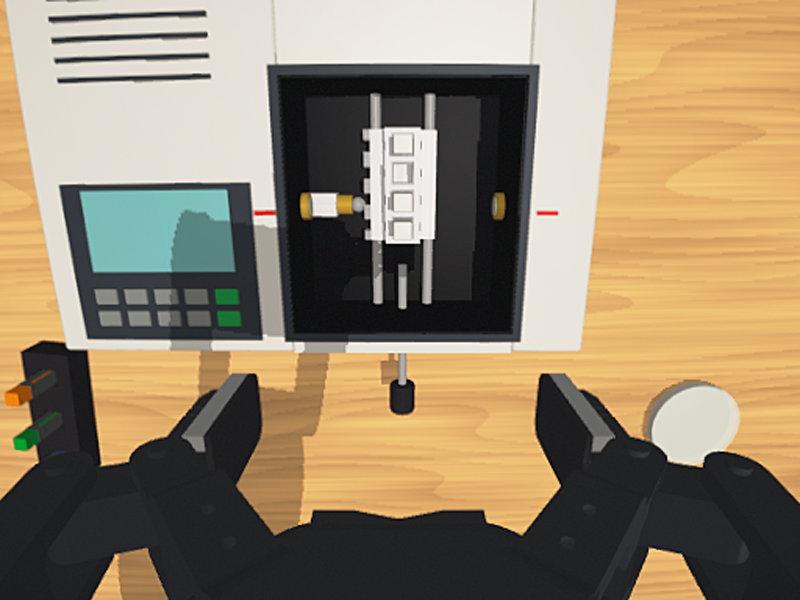

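In the wrist picture (800x600), the white caps are at (402,144), (402,202) and (402,230). The empty cell is at (402,172), the red marks are near (265,213) and (547,212), and the knob is at (402,397). I'll enlarge this to read it more closely.

```bash
python3 - <<'E'
from h import *
im,d,c=load('w1')
# crop original cols 170-360, rows 35-230 ; x4
cv2.imwrite('pics/w1c.png',cv2.resize(im[60:205,160:360,::-1],(800,580),interpolation=cv2.INTER_CUBIC))
E
```

```text
(no output)
```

View pics/w1c.png

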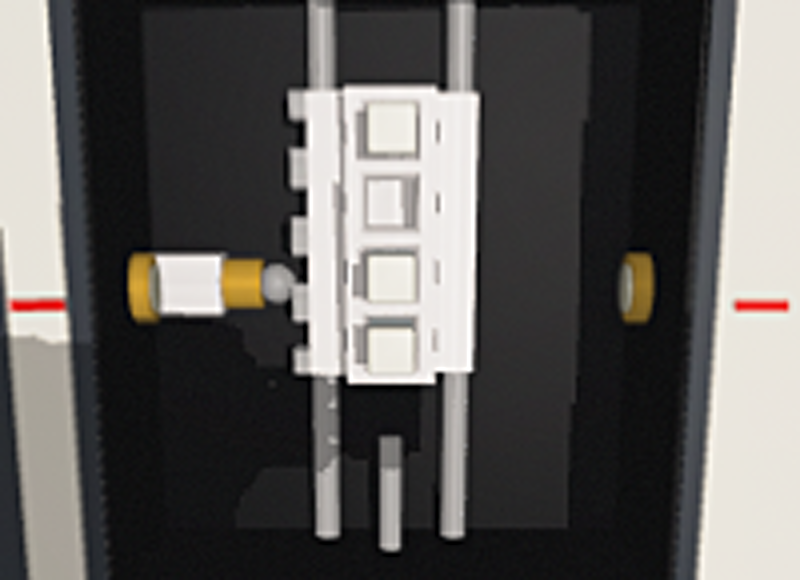

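```bash
python3 - <<'E'
from h import *
im,d,c=load('w1')
f=lambda x,y:(160+x/4-.375,60+y/4-.375)
for n,x,y,h in [('cap4',391,130,.089),('cap2',391,278,.089),('cap1',391,349,.089),('mouth3',390,203,.068),('blkBL',306,90,.068),('blkFL',308,374,.068),('blkmidB',391,88,.068),('blkmidF',391,380,.068),('mL',38,305,.11),('mR',762,305,.11),('portL',141,288,.059),('portR',638,288,.059),('wellL1',51,2,.11),('wellL2',102,578,.11),('wellR1',737,2,.11),('wellR2',686,578,.11)]:
    u,v=f(x,y); print(n,plane(c,u,v,h).round(4),at(c,d,u,v).round(4))
g=lambda x,y:(x*.64,y*.64)
for n,x,y,h in [('knobtop F',402,410,.063),('knobtop B',402,381,.063),('frontedgeL',66,349,.11),('frontedgeR',581,351,.11),('amber',18,394,.074),('green',27,440,.074)]:
    print(n,plane(c,*g(x,y),h).round(4),at(c,d,*g(x,y)).round(4))
E
```

```text
cap4 [ 0.6868 -0.0898  0.089 ] [ 0.6868 -0.0898  0.0889]
cap2 [ 0.6478 -0.089   0.089 ] [ 0.6479 -0.089   0.0893]
cap1 [ 0.6283 -0.0886  0.089 ] [ 0.6285 -0.0886  0.0901]
mouth3 [ 0.6675 -0.0892  0.068 ] [ 0.6672 -0.0893  0.044 ]
blkBL [ 0.699  -0.0662  0.068 ] [ 0.7011 -0.0645  0.04  ]
blkFL [ 0.6186 -0.0638  0.068 ] [ 0.6129 -0.0613  0.0307]
blkmidB [ 0.699  -0.0901  0.068 ] [ 0.7017 -0.0903  0.0314]
blkmidF [ 0.6163 -0.0885  0.068 ] [ 0.6164 -0.0885  0.0688]
mL [0.6447 0.003  0.11  ] [0.6449 0.0026 0.1115]
mR [ 0.6408 -0.1852  0.11  ] [ 0.6409 -0.1847  0.1114]
portL [ 0.6444 -0.0139  0.059 ] [ 0.6452 -0.016   0.0695]
portR [ 0.6412 -0.1633  0.059 ] [ 0.6421 -0.1612  0.069 ]
wellL1 [ 0.7183 -0.007   0.11  ] [ 0.718  -0.0074  0.1118]
wellL2 [ 0.5697 -0.0075  0.11  ] [ 0.5702 -0.0078  0.1114]
wellR1 [ 0.7146 -0.1749  0.11  ] [ 0.7143 -0.1742  0.1124]
wellR2 [ 0.5664 -0.1688  0.11  ] [ 0.5672 -0.1682  0.1123]
knobtop F [ 0.4696 -0.0856  0.063 ] [ 0.4697 -0.0856  0.0632]
knobtop B [ 0.4971 -0.0861  0.063 ] [ 0.4937 -0.0861  0.0561]
frontedgeL [0.5493 0.1619 0.11  ] [0.5128 0.2355 0.0177]
frontedgeR [ 0.5409 -0.2165  0.11  ] [ 0.4947 -0.2614  0.0006]
amber [0.4941 0.2443 0.074 ] [0.4932 0.246  0.0723]
green [0.4487 0.2482 0.074 ] [0.4472 0.2506 0.0715]
```

```bash
python3 to.py .488 .249 .2 -1.692
```

```text
t 1.45 pos [ 0.6011 -0.0881  0.2987] xyaw -1.5924 F [ 0.  -0.1 -0.2] op 0.0853
shift [-0.3344  0.1203  0.0993] 0.369 turn [0.0007 0.0015 0.0996]
```

Request:
move_arm([
  [1,-0.055,0.02,0.01,0,0,0.03],
  [1,-0.11,0.04,0.02,0,0,0.06],
  [1,-0.165,0.06,0.035,0,0,0.09],
  [1,-0.22,0.08,0.05,0,0,0.1],
  [1,-0.275,0.1,0.065,0,0,0.1],
])

```text
clock: 2.08
ee_pos: [0.5052, 0.1867, 0.2344]
tool_rot: [2.076, -2.358, 0.001]
wrist_force: [0.9, 0.5, -0.6]
opening: 0.0854
```

```bash
python3 to.py .488 .249 .2 -1.692
```

```text
t 2.08 pos [0.5052 0.1867 0.2344] xyaw -1.6979 F [ 0.9  0.5 -0.6] op 0.0854
shift [-0.0596  0.025   0.0344] 0.073 turn [ 0.     -0.0005 -0.0059]
```

Request:
move_arm([
  [1,-0.03,0.012,0.017,0,0,0],
  [1,-0.06,0.025,0.034,0,0,0],
  [1,-0.06,0.025,0.034,0,0,0],
  [1,-0.06,0.025,0.034,0,0,0],
  [1,-0.06,0.025,0.034,0,0,0],
])

```text
clock: 2.7
ee_pos: [0.4897, 0.2477, 0.2016]
tool_rot: [-2.075, 2.358, -0.001]
wrist_force: [-0.1, 0.4, 0.7]
opening: 0.0854
```

```bash
python3 to.py .488 .249 .2 -1.692; python3 - <<'E'
from h import *
im,d,c=snap('wrist'); save('w2',im,d,c)
u,v=proj(c,[.488,.249,.074]);print(u,v)
u0,v0=int(np.clip(u-100,0,312)),int(np.clip(v-60,0,240));print(u0,v0)
cv2.imwrite('pics/w2.png',cv2.resize(im[v0:v0+144,u0:u0+200,::-1],(800,576),interpolation=cv2.INTER_CUBIC))
E
```

```text
t 2.7 pos [0.4897 0.2477 0.2016] xyaw -1.6984 F [-0.1  0.4  0.7] op 0.0854
shift [-0.0011  0.0019  0.0016] 0.003 turn [-0.0011  0.0002 -0.0064]
253.1801635450571 190.36244538461656
153 130
```

View pics/w2.png

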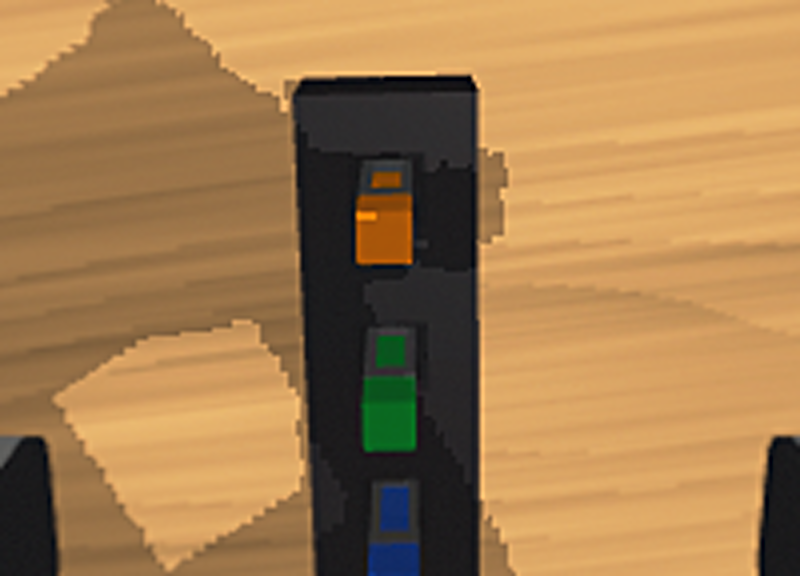

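Crop scale is 4x with offset (153,130). The amber head's top face spans (356-412, 210-262), and a coloured window patch shows on the frame face towards world +x. That would put the window along the row of holes, which contradicts the description. I'll check the -y face in the earlier wrist picture.

```bash
python3 - <<'E'
from h import *
im,d,c=load('w1'); im2,_,c2=load('scene'); im3,_,c3=load('w2')
a=cv2.resize(im[210:300,0:70],(400,514),interpolation=cv2.INTER_CUBIC)
b=cv2.resize(im2[150:210,325:365],(343,514),interpolation=cv2.INTER_CUBIC)
cv2.imwrite('pics/cmp.png',np.hstack([a,b])[:,:,::-1])
E
```

```text
(no output)
```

View pics/cmp.png

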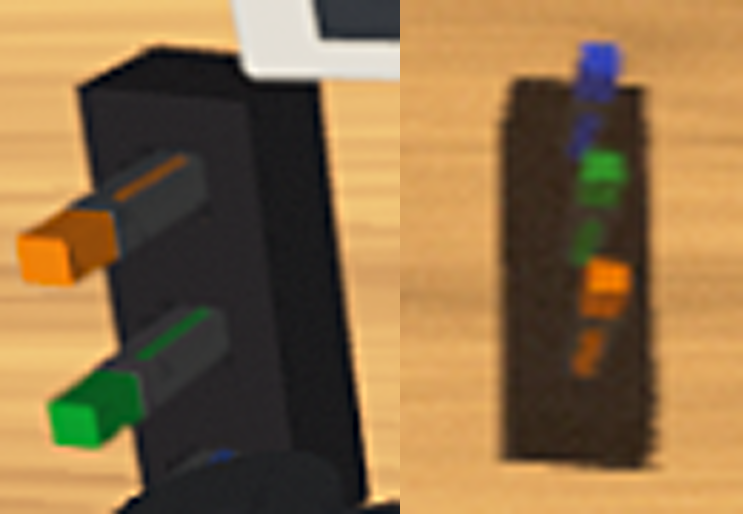

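The left crop shows the coloured strip only on the face towards +x, with the -y face plain grey. Since this disagrees with the text and decides which way I grip, I'll take a proper close look at the -y face.

Request:
move_arm([
  [0.6,0.045,0.02,0.01,0,0,0],
  [0.5,0.09,0.05,0.03,0,0,0],
  [0.5,0.1,0.06,0.03,0,0,0],
  [0.5,0.1,0.06,0.03,0,0,0],
  [0.5,0.1,0.06,0.03,0,0,0],
])

```text
clock: 3.38
ee_pos: [0.4188, 0.1578, 0.172]
tool_rot: [-2.075, 2.355, -0.002]
wrist_force: [-0.2, 0.9, -0.2]
opening: 0.0429
```

```bash
python3 - <<'E'
from h import *
im,d,c=snap('wrist'); save('w3',im,d,c)
u,v=proj(c,[.488,.249,.05]);print(u,v)
u0,v0=int(np.clip(u-70,0,372)),int(np.clip(v-50,0,279));print(u0,v0)
cv2.imwrite('pics/w3.png',cv2.resize(im[v0:v0+105,u0:u0+140,::-1],(800,600),interpolation=cv2.INTER_CUBIC))
E
```

```text
132.57006420229322 122.59438692505101
62 72
```

View pics/w3.png

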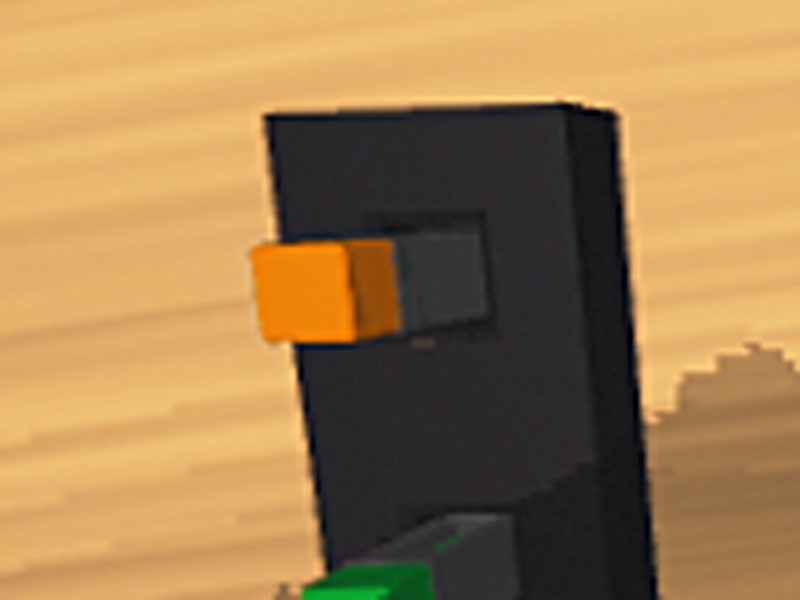

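The -y face is plain grey, so the amber window really does look along the row of holes (world x). I'll go by the picture: grip the head across the row, then turn the filter a quarter turn on the way to the cell.

```bash
python3 - <<'E'
from h import *
im,d,c=load('w2');print(plane(c,153+384/4-.4,130+236/4-.4,.074),at(c,d,153+96,130+58))
g=plane(c,153+390/4-.4,130+424/4-.4,.074);print(g)
for x,y in((300,96),(476,93),(312,520),(478,520)):print(plane(c,153+x/4-.4,130+y/4-.4,.03).round(4))
im,d,c=load('w3');print(plane(c,62+305/5.714-.4,72+293/5.714-.4,.074))
E
python3 to.py .488 .250 .2 -.121
```

```text
[0.49009686 0.25276388 0.074     ] [0.49085559 0.25229258 0.0749694 ]
[0.44563219 0.25732989 0.074     ]
[0.5165 0.2712 0.03  ]
[0.5117 0.2277 0.03  ]
[0.3999 0.2858 0.03  ]
[0.3941 0.2403 0.03  ]
[0.48957926 0.25231262 0.074     ]
t 3.42 pos [0.4187 0.158  0.1718] xyaw -1.6968 F [ 0.4 -0.1 -0.1] op 0.0428
shift [-0.1001 -0.0572 -0.028 ] 0.119 turn [-3.1000e-03 -1.0000e-03 -1.5758e+00]
```

Request:
move_arm([
  [0.4,-0.025,-0.015,-0.028,0,0,-0.17],
  [0.38,-0.05,-0.03,-0.028,0,0,-0.34],
  [0.38,-0.075,-0.045,-0.028,0,0,-0.51],
  [0.38,-0.103,-0.059,-0.028,0,0,-0.68],
  [0.38,-0.103,-0.059,-0.028,0,0,-0.85],
])

```text
clock: 4.05
ee_pos: [0.4906, 0.2546, 0.1988]
tool_rot: [-2.868, 1.279, -0.002]
wrist_force: [-0.6, -1.1, -0.6]
opening: 0.0321
```

Request:
move_arm([
  [0.38,0,0,0,0,0,-0.17],
  [0.38,0,0,0,0,0,-0.34],
  [0.38,0,0,0,0,0,-0.51],
  [0.38,0,0,0,0,0,-0.68],
  [0.38,0,0,0,0,0,-0.734],
])

```text
clock: 4.68
ee_pos: [0.4894, 0.2529, 0.199]
tool_rot: [-3.136, 0.172, -0.001]
wrist_force: [-1.0, 0.3, -0.4]
opening: 0.0326
```

```bash
python3 to.py .490 .2525 .067 -.113;  python3 - <<'E'
from h import *
im,d,c=snap('wrist'); save('w4',im,d,c)
s=manip.get_state();Rm=R.from_rotvec(s['tool_rot']).as_matrix();P=s['ee_pos']+Rm@[0,0,s['ee_pos'][2]-.074]
hs=cv2.cvtColor(im,cv2.COLOR_RGB2HSV)
m=((hs[...,0]>10)&(hs[...,0]<18)&(hs[...,1]>220)&(hs[...,2]>120)).astype(np.uint8)
n,l,st,ce=cv2.connectedComponentsWithStats(m)
for i in range(1,n):
    if st[i][4]>40: print(st[i],ce[i].round(1),at(c,d,*ce[i]).round(4))
u,v=proj(c,P);print(u,v)
u0,v0=int(u-70),int(v-52)
cv2.imwrite('pics/w4.png',cv2.resize(im[v0:v0+105,u0:u0+140,::-1],(800,600),interpolation=cv2.INTER_CUBIC));print(u0,v0)
E
```

```text
t 4.67 pos [0.4894 0.2529 0.199 ] xyaw -0.1097 F [-1.   0.3 -0.4] op 0.0326
shift [0.0006 0.0004 0.132 ] 0.132 turn [-0.0005 -0.0008  0.0033]
[248 178  14   5  67] [254.6 180.1] [0.4904 0.2591 0.0683]
254.3193187376505 188.69137245521176
184 136
```

View pics/w4.png

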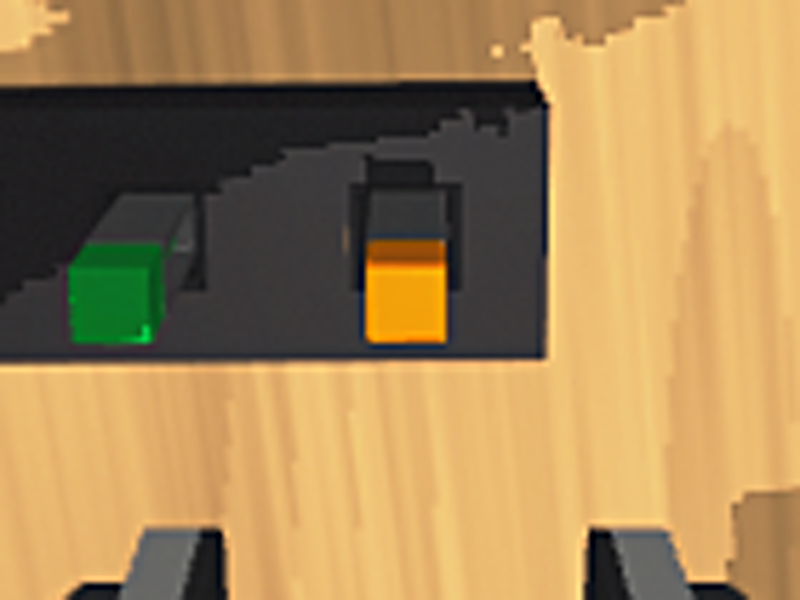

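The picture shows the amber head centred at crop (406,304), and the TCP projects to (402,301), so it is aligned to within about 0.6 mm. The +y face is also plain grey. Descending now.

Request:
move_arm([
  [0.38,0.0006,0,0.045,0,0,0],
  [0.38,0.0006,0,0.09,0,0,0],
  [0.38,0.0006,0,0.12,0,0,0],
  [0.38,0.0006,0,0.132,0,0,0],
  [0.38,0.0006,0,0.132,0,0,0],
], newtons=40)

```text
clock: 5.35
ee_pos: [0.4894, 0.2522, 0.0668]
tool_rot: [3.136, -0.177, -0.0]
wrist_force: [0.5, 0.8, 0.4]
opening: 0.0326
```

Request:
move_arm([
  [0,0,0,0,0,0,0],
  [0,0,0,0,0,0,0],
  [0,0,0,0,0,0,0],
  [0,0,0,0,0,0,0],
  [0,0,0,0,0,0,0],
], newtons=40)

```text
clock: 5.98
ee_pos: [0.49, 0.2522, 0.0683]
tool_rot: [-3.135, 0.177, -0.004]
wrist_force: [-0.4, 0.2, 6.3]
opening: 0.0115
```

```bash
python3 to.py .49 .2525 .067 -.113
```

```text
t 5.97 pos [0.49   0.2522 0.0683] xyaw -0.1131 F [-0.4  0.2  6.3] op 0.0115
shift [-0.     -0.0003  0.0013] 0.001 turn [-0.0017 -0.0026 -0.0001]
```

Request:
move_arm([
  [0,0,0,-0.02,0,0,0],
  [0,0,0,-0.05,0,0,0],
  [0,0,0,-0.09,0,0,0],
  [0,0,0,-0.13,0,0,0],
  [0,0,0,-0.15,0,0,0],
])

```text
clock: 6.6
ee_pos: [0.4895, 0.2519, 0.2194]
tool_rot: [-3.135, 0.177, -0.004]
wrist_force: [-0.6, 1.3, -0.1]
opening: 0.0111
```

```bash
python3 to.py .667 -.0893 .22 -1.592
```

```text
t 6.6 pos [0.4895 0.2519 0.2194] xyaw -0.1131 F [-0.6  1.3 -0.1] op 0.0111
shift [ 0.2149  0.319  -0.0005] 0.385 turn [-3.2000e-03 -1.1000e-03  1.4789e+00]
```

Request:
move_arm([
  [0,0.026,0.038,0,0,0,0.16],
  [0,0.052,0.076,0,0,0,0.32],
  [0,0.078,0.114,0,0,0,0.48],
  [0,0.104,0.152,0,0,0,0.64],
  [0,0.13,0.19,0,0,0,0.8],
])

```text
clock: 7.22
ee_pos: [0.597, 0.0468, 0.2168]
tool_rot: [2.816, -1.392, -0.001]
wrist_force: [0.4, 0.0, -1.8]
opening: 0.0113
```

```bash
python3 to.py .667 -.0893 .22 -1.592
```

```text
t 7.22 pos [0.597  0.0468 0.2168] xyaw -0.9184 F [ 0.4  0.  -1.8] op 0.0113
shift [ 0.1507  0.027  -0.0032] 0.153 turn [6.000e-04 2.000e-04 6.736e-01]
```

Request:
move_arm([
  [0,0.045,0.009,-0.001,0,0,0.16],
  [0,0.09,0.018,-0.003,0,0,0.32],
  [0,0.135,0.027,-0.003,0,0,0.48],
  [0,0.151,0.029,-0.003,0,0,0.62],
  [0,0.151,0.029,-0.003,0,0,0.678],
])

```text
clock: 7.85
ee_pos: [0.6663, -0.0906, 0.2192]
tool_rot: [2.193, -2.248, -0.001]
wrist_force: [-0.4, 0.0, 1.2]
opening: 0.0118
```

Request:
move_arm([
  [0,0,0,0,0,0,0],
  [0,0,0,0,0,0,0],
  [0,0,0,0,0,0,0],
  [0,0,0,0,0,0,0],
  [0,0,0,0,0,0,0],
])

```text
clock: 8.48
ee_pos: [0.6661, -0.0888, 0.2201]
tool_rot: [2.199, -2.243, 0.0]
wrist_force: [-0.8, 0.4, -1.4]
opening: 0.0117
```

```bash
python3 to.py .667 -.0893 .145 -1.592; python3 - <<'E'
from h import *
im,d,c=snap('wrist'); save('w5',im,d,c)
u,v=proj(c,[.667,-.0893,.068]);print(u,v); 
u0,v0=int(np.clip(u-80,0,352)),int(np.clip(v-70,0,264));print(u0,v0)
cv2.imwrite('pics/w5.png',cv2.resize(im[v0:v0+120,u0:u0+160,::-1],(800,600),interpolation=cv2.INTER_CUBIC))
E
```

```text
t 8.47 pos [ 0.6661 -0.0888  0.2201] xyaw -1.5906 F [-0.8  0.4 -1.4] op 0.0117
shift [ 0.0005 -0.0009  0.0751] 0.075 turn [-0.0001 -0.0001  0.0014]
254.89202919472743 180.38308071723858
174 110
```

View pics/w5.png

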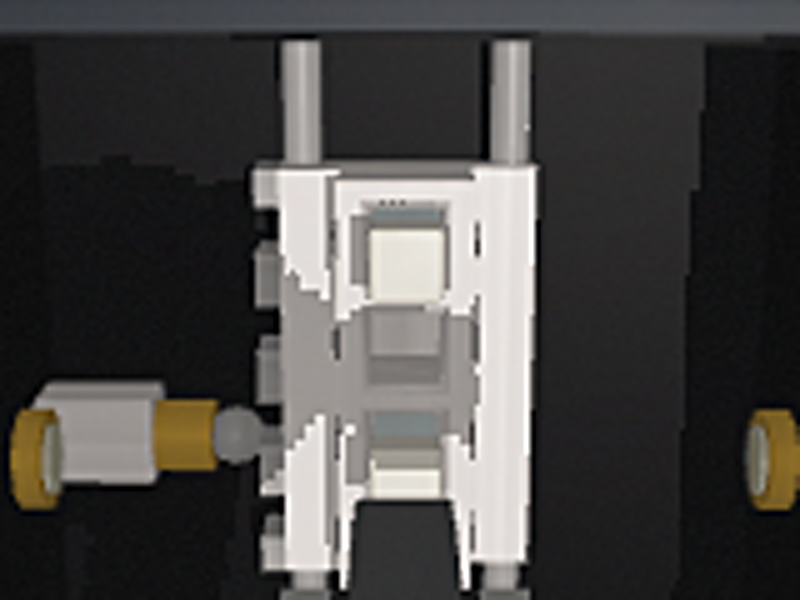

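The picture (5x, offset (174,110)) shows the empty cell mouth centred near (406,346). The held filter's foot has its far edge at y=500 and spans x 358-455.

```bash
python3 - <<'E'
from h import *
im,d,c=load('w5'); f=lambda x,y:(174+x/5-.4,110+y/5-.4)
print('mouth',[plane(c,*f(406,y),.068).round(4) for y in(308,346,385)])
print('mouth x',[plane(c,*f(x,346),.068).round(4) for x in(366,446)])
print('cap4',plane(c,*f(408,265),.089),'cap2far',plane(c,*f(408,465),.089))
print('foot edge',[plane(c,*f(x,500),.1658).round(4) for x in(358,406,455)],at(c,d,*f(406,510)))
E
```

```text
mouth [array([ 0.6759, -0.0894,  0.068 ]), array([ 0.6686, -0.0892,  0.068 ]), array([ 0.6609, -0.0891,  0.068 ])]
mouth x [array([ 0.6687, -0.0816,  0.068 ]), array([ 0.6684, -0.0968,  0.068 ])]
cap4 [ 0.6881054 -0.0899457  0.089    ] cap2far [ 0.65171192 -0.08925354  0.089     ]
foot edge [array([ 0.6726, -0.0832,  0.1658]), array([ 0.6725, -0.0892,  0.1658]), array([ 0.6724, -0.0954,  0.1658])] [ 0.6725382  -0.08921438  0.1695482 ]
```

Request:
move_arm([
  [0,0.0003,-0.0017,0.01,0,0,0],
  [0,0.0003,-0.0017,0.04,0,0,0],
  [0,0.0003,-0.0017,0.07,0,0,0],
  [0,0.0003,-0.0017,0.09,0,0,0],
  [0,0.0003,-0.0017,0.09,0,0,0],
])

```text
clock: 9.15
ee_pos: [0.6665, -0.0891, 0.1275]
tool_rot: [2.197, -2.242, -0.006]
wrist_force: [0.9, 0.2, -0.5]
opening: 0.0115
```

```bash
python3 to.py .668 -.0892 .0983 -1.592
```

```text
t 9.15 pos [ 0.6665 -0.0891  0.1275] xyaw -1.591 F [ 0.9  0.2 -0.5] op 0.0115
shift [ 0.0001 -0.0016  0.0291] 0.029 turn [0.0049 0.0005 0.001 ]
```

Request:
move_arm([
  [0,0,-0.001,0.004,0,0,0],
  [0,0,-0.001,0.008,0,0,0],
  [0,0,-0.001,0.012,0,0,0],
  [0,0,-0.001,0.015,0,0,0],
  [0,0,-0.001,0.015,0,0,0],
])

```text
clock: 9.78
ee_pos: [0.6729, -0.0895, 0.1215]
tool_rot: [-2.193, 2.238, -0.016]
wrist_force: [-0.7, 1.4, 19.2]
opening: 0.0119
```

The foot met something and the arm was pushed in x. I'll back up and look.

Request:
move_arm([
  [0,0,0,-0.01,0,0,0],
  [0,0,0,-0.025,0,0,0],
  [0,0,0,-0.04,0,0,0],
  [0,0,0,-0.04,0,0,0],
  [0,0,0,-0.04,0,0,0],
])

```text
clock: 10.4
ee_pos: [0.6686, -0.0893, 0.1546]
tool_rot: [2.198, -2.243, -0.001]
wrist_force: [0.2, 0.7, -0.8]
opening: 0.012
```

```bash
python3 to.py .668 -.0892 .0983 -1.592; python3 - <<'E'
from h import *
im,d,c=snap('wrist'); save('w6',im,d,c)
u,v=proj(c,[.667,-.0893,.1]);print(u,v); 
u0,v0=int(np.clip(u-80,0,352)),int(np.clip(v-60,0,264));print(u0,v0)
cv2.imwrite('pics/w6.png',cv2.resize(im[v0:v0+120,u0:u0+160,::-1],(800,600),interpolation=cv2.INTER_CUBIC))
print(manip.get_state()['joint_positions'])
E
```

```text
t 10.4 pos [ 0.6686 -0.0893  0.1546] xyaw -1.591 F [ 0.2  0.7 -0.8] op 0.012
shift [-0.      0.0005  0.0563] 0.056 turn [0.0008 0.     0.001 ]
254.4151106836983 221.0901425030176
174 161
[-1.49734975e-01  5.40665178e-01  1.45215691e+00 -1.06672322e-04
  1.15015376e+00  1.44134451e+00]
```

View pics/w6.png

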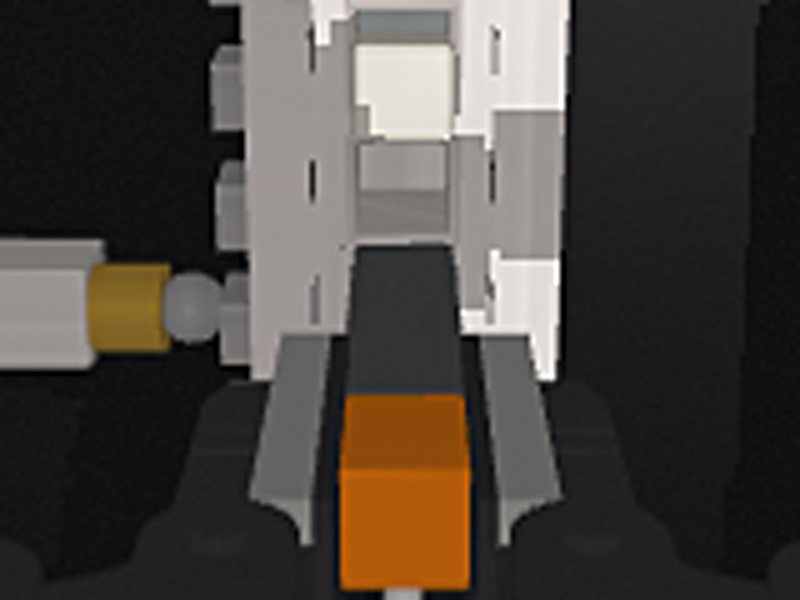

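```bash
python3 - <<'E'
from h import *
im,d,c=load('w6'); f=lambda x,y:(174+x/5-.4,161+y/5-.4)
for y in (255,270,300,340,380,402,430,460,480,520,560,580): print(y,at(c,d,*f(405,y)).round(4))
print('cap4',plane(c,*f(404,91),.089),[at(c,d,*f(404,y)).round(4) for y in(60,91,125)])
print('mouth',[plane(c,*f(404,y),.068).round(4) for y in(141,240)])
print('foot',at(c,d,*f(360,260)).round(4),at(c,d,*f(450,260)).round(4))
im,d,c=load('w5'); f=lambda x,y:(174+x/5-.4,110+y/5-.4)
for y in (505,520,540,560,580): print(y,at(c,d,*f(405,y)).round(4))
E
```

```text
255 [ 0.6749 -0.0896  0.1039]
270 [ 0.675  -0.0896  0.1093]
300 [ 0.6749 -0.0896  0.1189]
340 [ 0.6751 -0.0896  0.1308]
380 [ 0.6751 -0.0896  0.1409]
402 [ 0.6754 -0.0896  0.1466]
430 [ 0.6752 -0.0896  0.152 ]
460 [ 0.6751 -0.0896  0.1579]
480 [ 0.6745 -0.0896  0.1604]
520 [ 0.6706 -0.0895  0.1606]
560 [ 0.6666 -0.0894  0.1606]
580 [ 0.6643 -0.0894  0.1602]
cap4 [ 0.69215686 -0.08979403  0.089     ] [array([ 0.6963, -0.0899,  0.0889]), array([ 0.6922, -0.0898,  0.0891]), array([ 0.6876, -0.0897,  0.0891])]
mouth [array([ 0.6795, -0.0895,  0.068 ]), array([ 0.6641, -0.0892,  0.068 ])]
foot [ 0.6747 -0.084   0.1049] [ 0.6749 -0.0951  0.106 ]
505 [ 0.6727 -0.0891  0.1682]
520 [ 0.6727 -0.0891  0.1735]
540 [ 0.6727 -0.0891  0.1802]
560 [ 0.6729 -0.0891  0.187 ]
580 [ 0.6729 -0.0891  0.1927]
```

Request:
move_arm([
  [0,0,-0.0033,0.01,0,0,0],
  [0,0,-0.0033,0.02,0,0,0],
  [0,0,-0.0033,0.028,0,0,0],
  [0,0,-0.0033,0.028,0,0,0],
  [0,0,-0.0033,0.028,0,0,0],
])

```text
clock: 11.08
ee_pos: [0.6723, -0.0894, 0.1271]
tool_rot: [-2.199, 2.244, -0.001]
wrist_force: [-0.7, 0.7, 0.1]
opening: 0.0115
```

```bash
python3 to.py .672 -.0892 .0983 -1.592; python3 - <<'E'
from h import *
im,d,c=snap('wrist'); save('w7',im,d,c)
T=np.linalg.inv(c['T'])
# cap4 and filter face from depth points
v,u=np.mgrid[60:330:1,225:285:1]
P=np.array([at(c,d,a,b) for a,b in zip(u.ravel(),v.ravel())])
cap=P[(abs(P[:,2]-.089)<.001)&(P[:,0]>.68)]
print('cap4 x',cap[:,0].min(),cap[:,0].max(),'y',cap[:,1].min(),cap[:,1].max(),len(cap))
top=P[(abs(P[:,2]-.1335)<.0012)];print('head top',top[:,0].min(),top[:,0].max(),top[:,1].min(),top[:,1].max(),len(top))
fc=P[(P[:,2]>.08)&(P[:,2]<.125)&(abs(P[:,0]-.678)<.003)];print('face x',np.median(fc[:,0]),fc[:,2].min(),fc[:,1].min(),fc[:,1].max())
E
```

```text
t 11.07 pos [ 0.6723 -0.0894  0.1271] xyaw -1.591 F [-0.7  0.7  0.1] op 0.0115
shift [-0.0002  0.0003  0.0288] 0.029 turn [-0.0004 -0.0001  0.001 ]
cap4 x 0.685663335728204 0.6984406791694029 y -0.09594316752782546 -0.08322293164469237 488
head top 0.6665352006970523 0.6838655927489787 -0.10215611476359585 -0.07681171141972616 691
face x 0.679204138029454 0.08000775684343409 -0.1042475977562404 -0.07503889327988778
```

Request:
move_arm([
  [0,-0.0004,0.0004,0.003,0,0,0],
  [0,-0.0004,0.0004,0.006,0,0,0],
  [0,-0.0004,0.0004,0.009,0,0,0],
  [0,-0.0004,0.0004,0.01,0,0,0],
  [0,-0.0004,0.0004,0.01,0,0,0],
])

```text
clock: 11.75
ee_pos: [0.6717, -0.0889, 0.1169]
tool_rot: [2.199, -2.244, -0.0]
wrist_force: [-0.2, 0.1, -0.3]
opening: 0.0117
```

The foot is 5 mm below the mouth with no force, so it is in the cell. Continuing down.

Request:
move_arm([
  [0,0,0,0.005,0,0,0],
  [0,0,0,0.01,0,0,0],
  [0,0,0,0.015,0,0,0],
  [0,0,0,0.0195,0,0,0],
  [0,0,0,0.0195,0,0,0],
])

```text
clock: 12.38
ee_pos: [0.6726, -0.089, 0.0984]
tool_rot: [-2.198, 2.243, -0.003]
wrist_force: [0.5, 1.0, 3.9]
opening: 0.0113
```

The filter is seated: z is 0.0984 against a predicted 0.0983, with 4 N of floor contact. Releasing.

Request:
move_arm([
  [0.4,0,0,-0.001,0,0,0],
  [0.4,0,0,-0.001,0,0,0],
  [0.4,0,0,-0.001,0,0,0],
  [0.4,0,0,-0.001,0,0,0],
  [0.4,0,0,-0.001,0,0,0],
])

```text
clock: 13.0
ee_pos: [0.6717, -0.089, 0.0984]
tool_rot: [2.199, -2.244, -0.0]
wrist_force: [0.9, -0.7, -0.2]
opening: 0.0341
```

Request:
move_arm([
  [0.4,0,0,-0.02,0,0,0],
  [0.4,0,0,-0.05,0,0,0],
  [0.4,0,0,-0.09,0,0,0],
  [0.4,0,0,-0.13,0,0,0],
  [0.4,0,0,-0.13,0,0,0],
])

```text
clock: 13.62
ee_pos: [0.6735, -0.0892, 0.2328]
tool_rot: [-2.195, 2.24, -0.011]
wrist_force: [0.4, -0.3, -0.0]
opening: 0.0343
```

```bash
python3 - <<'E'
from h import *
im,d,c=snap('wrist'); save('w8',im,d,c)
u,v=proj(c,[.64,-.0893,.1]);print(u,v); 
u0,v0=int(np.clip(u-128,0,256)),int(np.clip(v-110,0,192));print(u0,v0)
cv2.imwrite('pics/w8.png',cv2.resize(im[v0:v0+192,u0:u0+256,::-1],(800,600),interpolation=cv2.INTER_CUBIC))
E
python3 to.py .487 -.086 .2 -1.592
```

```text
255.06634211853506 222.86351472423746
127 112
t 13.68 pos [ 0.6723 -0.089   0.2302] xyaw -1.591 F [ 0.4  0.5 -0.5] op 0.0341
shift [0.0007 0.1854 0.0295] 0.188 turn [-0.0034 -0.0005  0.001 ]
```

View pics/w8.png

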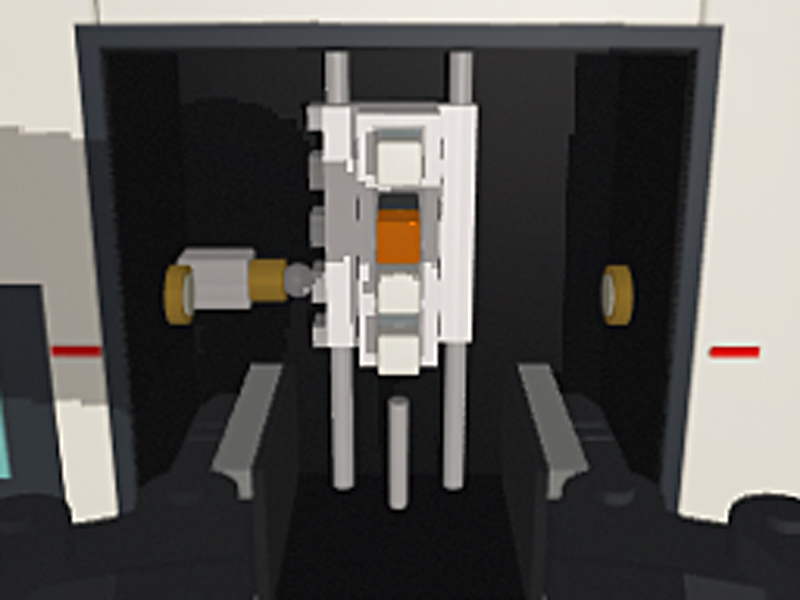

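The amber head is at (398,240), upright between the caps in cell 3, with a plain grey face towards +x. So the window now faces left and right. Next the knob.

```bash
python3 - <<'E'
from h import *
im,d,c=load('w8'); f=lambda x,y:(127+x/3.125,112+y/3.125)
print([at(c,d,*f(x,y)).round(4) for x,y in((398,245),(385,245),(412,245),(398,255),(398,165),(398,292),(398,353))])
E
```

```text
[array([ 0.6723, -0.0893,  0.1043]), array([ 0.6724, -0.0856,  0.1046]), array([ 0.6721, -0.0932,  0.1039]), array([ 0.6692, -0.0892,  0.104 ]), array([ 0.6922, -0.0897,  0.0893]), array([ 0.6533, -0.0889,  0.0893]), array([ 0.6336, -0.0885,  0.0893])]
```

Request:
move_arm([
  [0.5,0,0.045,0,0,0,0],
  [0.5,0,0.09,0,0,0,0],
  [0.5,0,0.135,0.01,0,0,0],
  [0.5,0.0005,0.184,0.02,0,0,0],
  [0.5,0.0005,0.184,0.03,0,0,0],
])

```text
clock: 14.3
ee_pos: [0.4833, -0.0852, 0.1967]
tool_rot: [2.196, -2.242, -0.007]
wrist_force: [0.5, -0.0, -0.2]
opening: 0.0426
```

```bash
python3 - <<'E'
from h import *
snap('wrist');im,d,c=snap('wrist'); save('w9',im,d,c); P=manip.get_state()['ee_pos'];print(P)
v,u=np.mgrid[150:250,200:310]
Q=np.array([at(c,d,a,b) for a,b in zip(u.ravel(),v.ravel())])
k=Q[(Q[:,2]>.052)&(Q[:,2]<.066)&(abs(Q[:,1]+.086)<.02)&(Q[:,0]<.53)]
t=k[k[:,2]>.0595]
print('knob x',t[:,0].min(),t[:,0].max(),'y',k[:,1].min(),k[:,1].max(),'ztop',k[:,2].max(),len(k),len(t))
E
python3 to.py .487 -.086 .053 -1.592
```

```text
[ 0.48685266 -0.08554709  0.19685598]
knob x 0.47012976790059485 0.4957684854325056 y -0.09609209545305275 -0.07446958821019799 ztop 0.06356047411551485 829 463
t 14.4 pos [ 0.4869 -0.0855  0.1969] xyaw -1.5912 F [ 0.4  0.6 -0.4] op 0.0429
shift [ 0.0005 -0.0006  0.1439] 0.144 turn [0.0029 0.0005 0.0008]
```

Request:
move_arm([
  [0.5,0.0002,0.003,0.045,0,0,0],
  [0.5,0.0002,0.003,0.09,0,0,0],
  [0.5,0.0002,0.003,0.125,0,0,0],
  [0.5,0.0002,0.003,0.144,0,0,0],
  [0.5,0.0002,0.003,0.144,0,0,0],
], newtons=60)

```text
clock: 15.02
ee_pos: [0.4851, -0.0858, 0.0528]
tool_rot: [2.198, -2.242, -0.004]
wrist_force: [0.1, -0.6, 0.5]
opening: 0.0425
```

Request:
move_arm([
  [0,0,0,0,0,0,0],
  [0,0,0,0,0,0,0],
  [0,0,0,0,0,0,0],
  [0,0,0,0,0,0,0],
  [0,0,0,0,0,0,0],
], newtons=60)

```text
clock: 15.65
ee_pos: [0.4857, -0.0851, 0.0554]
tool_rot: [-2.196, 2.243, -0.001]
wrist_force: [0.9, 4.9, -1.1]
opening: 0.02
```

```bash
python3 to.py .487 -.086 .053 -1.592
```

```text
t 15.65 pos [ 0.4857 -0.0851  0.0554] xyaw -1.592 F [ 0.9  4.9 -1.1] op 0.02
shift [ 0.0009 -0.0013  0.0024] 0.003 turn [-0.0023  0.0012 -0.    ]
```

Request:
move_arm([
  [0,-0.001,0.002,0,0,0,0],
  [0,-0.001,0.004,0,0,0,0],
  [0,-0.001,0.005,0,0,0,0],
  [0,-0.001,0.005,0,0,0,0],
  [0,-0.001,0.005,0,0,0,0],
])

```text
clock: 16.27
ee_pos: [0.4796, -0.0848, 0.0552]
tool_rot: [2.199, -2.244, 0.0]
wrist_force: [-2.0, 1.5, 6.3]
opening: 0.0204
```

Request:
move_arm([
  [0,0,0.001,0,0,0,0],
  [0,0,0.002,0,0,0,0],
  [0,0,0.003,0,0,0,0],
  [0,0,0.003,0,0,0,0],
  [0,0,0.003,0,0,0,0],
])

```text
clock: 16.9
ee_pos: [0.4764, -0.0848, 0.0552]
tool_rot: [2.199, -2.244, -0.0]
wrist_force: [-1.4, 2.2, 7.1]
opening: 0.0197
```

Request:
move_arm([
  [0,0,0.001,0,0,0,0],
  [0,0,0.002,0,0,0,0],
  [0,0,0.003,0,0,0,0],
  [0,0,0.003,0,0,0,0],
  [0,0,0.003,0,0,0,0],
])

```text
clock: 17.52
ee_pos: [0.4759, -0.0848, 0.0553]
tool_rot: [-2.196, 2.242, -0.006]
wrist_force: [5.1, 2.7, 4.3]
opening: 0.0202
```

The slide was drawn in (-1.4 N) near x=0.4765 and then resisted (+5 N), so it is seated in notch 2. I'll pull on in small steps towards x≈0.4565.

Request:
move_arm([
  [0,0,0.001,0,0,0,0],
  [0,0,0.002,0,0,0,0],
  [0,0,0.003,0,0,0,0],
  [0,0,0.004,0,0,0,0],
  [0,0,0.004,0,0,0,0],
])

```text
clock: 18.15
ee_pos: [0.4702, -0.0846, 0.0551]
tool_rot: [-2.198, 2.244, -0.001]
wrist_force: [-0.1, 2.8, 8.4]
opening: 0.02
```

Request:
move_arm([
  [0,0,0.001,0,0,0,0],
  [0,0,0.002,0,0,0,0],
  [0,0,0.003,0,0,0,0],
  [0,0,0.004,0,0,0,0],
  [0,0,0.004,0,0,0,0],
])

```text
clock: 18.77
ee_pos: [0.4661, -0.0846, 0.0552]
tool_rot: [-2.198, 2.244, -0.001]
wrist_force: [0.4, 2.6, 9.1]
opening: 0.0202
```

Request:
move_arm([
  [0,0,0.002,-0.001,0,0,0],
  [0,0,0.004,-0.002,0,0,0],
  [0,0,0.005,-0.002,0,0,0],
  [0,0,0.006,-0.002,0,0,0],
  [0,0,0.006,-0.002,0,0,0],
])

```text
clock: 19.4
ee_pos: [0.4572, -0.0842, 0.0556]
tool_rot: [2.197, -2.241, -0.007]
wrist_force: [-6.6, -1.0, -5.7]
opening: 0.0198
```

Request:
move_arm([
  [0,0,0.001,0,0,0,0],
  [0,0,0.0015,0,0,0,0],
  [0,0,0.002,0,0,0,0],
  [0,0,0.002,0,0,0,0],
  [0,0,0.002,0,0,0,0],
])

```text
clock: 20.02
ee_pos: [0.4568, -0.0842, 0.0558]
tool_rot: [2.198, -2.242, -0.003]
wrist_force: [-4.4, -1.3, -16.2]
opening: 0.0201
```

Request:
move_arm([
  [0,0,0.0005,0.0005,0,0,0],
  [0,0,0.001,0.001,0,0,0],
  [0,0,0.001,0.001,0,0,0],
  [0,0,0.001,0.001,0,0,0],
  [0,0,0.001,0.001,0,0,0],
])

```text
clock: 20.65
ee_pos: [0.4568, -0.0842, 0.0557]
tool_rot: [-2.199, 2.244, -0.0]
wrist_force: [-4.4, -1.0, -10.9]
opening: 0.0198
```

```bash
python3 - <<'E'
from h import *
s=manip.get_state();print(s['clock'],s['ee_pos'],s['wrist_force'],s['opening'])
im,d,c=snap('wrist'); save('w10',im,d,c)
u,v=proj(c,[.63,-.0893,.08]);print(u,v)
f=im[0:150,155:355]
cv2.imwrite('pics/w10.png',cv2.resize(f[:,:,::-1],(800,600),interpolation=cv2.INTER_CUBIC))
E
```

```text
20.65 [ 0.45677458 -0.08422435  0.0556772 ] [ -4.38384412  -1.02556521 -10.93817556] 0.019814959769449938
259.97467839880744 -278.1946225845012
```

View pics/w10.png

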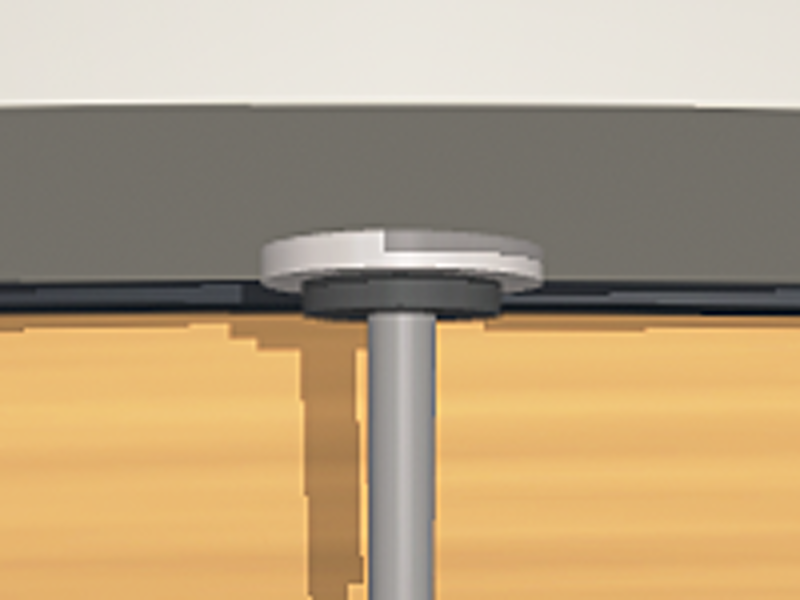

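The wrist view shows only the rod and the front bushing, so I'll check the slide's position numerically with the scene and top cameras' depth.

```bash
cat > chk.py <<'E'
from h import *
s=manip.get_state();print(round(s['clock'],2),s['ee_pos'].round(4),s['wrist_force'].round(1),round(s['opening'],4))
for n in('scene','top'):
    im,d,c=snap(n)
    a,b=zip(*[proj(c,[x,y,z]) for x in(.58,.7) for y in(-.11,-.07) for z in(.07,.11)]) and np.array([proj(c,[x,y,z]) for x in(.58,.7) for y in(-.11,-.07) for z in(.07,.11)]).T
    v,u=np.mgrid[int(min(b)):int(max(b))+1,int(min(a)):int(max(a))+1]
    Q=np.array([at(c,d,i,j) if d[j,i]>0 else [0,0,0] for i,j in zip(u.ravel(),v.ravel())])
    k=(abs(Q[:,1]+.089)<.012)&(Q[:,0]>.56)&(Q[:,0]<.72)
    t=Q[k&(Q[:,2]>.0975)&(Q[:,2]<.108)]; cp=Q[k&(abs(Q[:,2]-.089)<.004)]
    print(n,'filter top',len(t),t.mean(0).round(4) if len(t) else '',[t[:,0].min().round(4),t[:,0].max().round(4)] if len(t) else '')
    h,e=np.histogram(cp[:,0],bins=np.arange(.57,.71,.004));print(dict(zip(e.round(3),h)))
E
python3 chk.py
```

```text
20.7 [ 0.4568 -0.0842  0.0557] [ -5.8  -0.7 -10.5] 0.02
scene filter top 25 [ 0.6462 -0.0887  0.101 ] [np.float64(0.6388), np.float64(0.652)]
{np.float64(0.57): np.int64(0), np.float64(0.574): np.int64(0), np.float64(0.578): np.int64(0), np.float64(0.582): np.int64(0), np.float64(0.586): np.int64(0), np.float64(0.59): np.int64(0), np.float64(0.594): np.int64(1), np.float64(0.598): np.int64(4), np.float64(0.602): np.int64(7), np.float64(0.606): np.int64(7), np.float64(0.61): np.int64(1), np.float64(0.614): np.int64(0), np.float64(0.618): np.int64(6), np.float64(0.622): np.int64(6), np.float64(0.626): np.int64(7), np.float64(0.63): np.int64(2), np.float64(0.634): np.int64(0), np.float64(0.638): np.int64(0), np.float64(0.642): np.int64(0), np.float64(0.646): np.int64(5), np.float64(0.65): np.int64(4), np.float64(0.654): np.int64(0), np.float64(0.658): np.int64(4), np.float64(0.662): np.int64(6), np.float64(0.666): np.int64(8), np.float64(0.67): np.int64(0), np.float64(0.674): np.int64(0), np.float64(0.678): np.int64(0), np.float64(0.682): np.int64(0), np.float64(0.686): np.int64(0), np.
[... 591 characters left out ...]
np.float64(0.618): np.int64(5), np.float64(0.622): np.int64(10), np.float64(0.626): np.int64(3), np.float64(0.63): np.int64(0), np.float64(0.634): np.int64(1), np.float64(0.638): np.int64(3), np.float64(0.642): np.int64(0), np.float64(0.646): np.int64(0), np.float64(0.65): np.int64(0), np.float64(0.654): np.int64(5), np.float64(0.658): np.int64(5), np.float64(0.662): np.int64(9), np.float64(0.666): np.int64(4), np.float64(0.67): np.int64(3), np.float64(0.674): np.int64(0), np.float64(0.678): np.int64(0), np.float64(0.682): np.int64(0), np.float64(0.686): np.int64(0), np.float64(0.69): np.int64(0), np.float64(0.694): np.int64(0), np.float64(0.698): np.int64(0), np.float64(0.702): np.int64(0)}
```

Both cameras put cell 3 at x≈0.643, which is in the beam. The tool is still being drawn outward with 5 N, so I'll follow it until the force drops and ease the vertical load.

Request:
move_arm([
  [0,0,0.0005,0.0005,0,0,0],
  [0,0,0.001,0.001,0,0,0],
  [0,0,0.0015,0.001,0,0,0],
  [0,0,0.0015,0.001,0,0,0],
  [0,0,0.0015,0.001,0,0,0],
])

```text
clock: 21.42
ee_pos: [0.4566, -0.0843, 0.0553]
tool_rot: [-2.197, 2.243, -0.004]
wrist_force: [-3.1, 1.4, 2.6]
opening: 0.0198
```

Request:
move_arm([
  [0,0,0.0003,0,0,0,0],
  [0,0,0.0005,0,0,0,0],
  [0,0,0.0005,0,0,0,0],
  [0,0,0.0005,0,0,0,0],
  [0,0,0.0005,0,0,0,0],
])

```text
clock: 22.05
ee_pos: [0.4564, -0.0843, 0.0552]
tool_rot: [-2.197, 2.242, -0.004]
wrist_force: [-0.8, 2.7, 6.3]
opening: 0.02
```

Request:
move_arm([
  [0,0,0,-0.0003,0,0,0],
  [0,0,0,-0.0003,0,0,0],
  [0,0,0,-0.0003,0,0,0],
  [0,0,0,-0.0003,0,0,0],
  [0,0,0,-0.0003,0,0,0],
])

```text
clock: 22.68
ee_pos: [0.4561, -0.0844, 0.0552]
tool_rot: [-2.197, 2.243, -0.004]
wrist_force: [3.1, 3.8, 5.3]
opening: 0.0198
```

```bash
python3 chk.py | grep -v '{'; python3 -c "
from workcell import manip
print(manip.get_state()['qd'].round(3)); print(manip.hand_in())"
```

```text
22.68 [ 0.4561 -0.0844  0.0552] [3.1 3.8 5.3] 0.0198
scene filter top 21 [ 0.6453 -0.0886  0.1014] [np.float64(0.64), np.float64(0.6495)]
top filter top 20 [ 0.6427 -0.0854  0.1032] [np.float64(0.638), np.float64(0.6482)]
[-0.002  0.     0.001 -0.     0.001  0.001]
the job is handed in; nothing more can be done
None
```

The amber filter is home in cell 3 and released. The slide is in the third notch with the gripper still holding the knob, and I handed the job in at 22.7 s.

**Insertion:** The first try landed on the cell's rim with about 19 N and pushed the loose slide in about 4 mm. I backed off, measured again, and the second try went in freely. The filter's top then read 104 mm above the table, which is fully home.

**Notch:** I felt the slide seat in notch 2, resist at about 5 N and leave it. It was then drawn into notch 3, 20 mm further out, and went no further.

**Final checks:**
- The arm was at rest, with about 3 N along the rod, below the 5 N needed to leave the notch.
- The top camera puts the filter at x = 0.643 m, level with the beam marks. The scene camera reads 0.645 m, about 2 mm off and within the calibration error.

**Disagreement with the description:** It says the filter's window looks along the block's short side. The pictures showed the amber window looking along the row of holes, with plain sides. I went by the pictures and turned the filter a quarter turn so the window faces the light ports. If the description was right after all, the window is 90° off.

I did not touch the other filters, the petri dish or the pipette. I had no picture views left at the end, so the last checks were from depth and force readings only.

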